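# Load a stone cast and index the surveyor stage under the spindle

### The arm

A 6-joint arm with a two-finger parallel gripper is mounted at the origin on a cart in front of the work surface, level with it; the furniture and walls round the work are solid. World frame = base frame: x ahead of the robot, y to its left, z up, the work surface at z = 0. Lengths are in m, angles in rad, forces in N, time in s.
With the tool pointing down it reaches from about 0.25 to 0.775 m from the base axis. Payload 4 kg.
Tool frame: the origin (TCP) lies at the centre of the arm's flange, where the gripper is bolted on; the fingertips stand r.nose_length ahead of it and the grasp point (between the pads) lies 180 mm ahead of it (r.nose_length is the distance from the TCP to the fingertips, in m); z points along the fingers, y is the line along which they close (so a half turn about z gives the same grasp; the last joint's range is limited). The gripper opens to 94 mm and grips with 3 to 60 N. Pads are 16 mm wide; open, the fingers measure 119 mm over their backs; the gripper's body (75 mm by 177 mm) begins 78 mm behind the grasp point.
Start: joints at [1.065, 0.087, 1.371, -0, 1.684, -0.103], TCP at [0.216, 0.506, 0.405] pointing down, gripper open.
Joint ranges: [-3.1, 3.1], [-0.76, 2.03], [0.27, 2.55], [-1.08, 4.22], [0.17, 2.65], [-2.57, 2.57]. Speed limits (rad/s): [2.79, 2.79, 3.14, 3.14, 3.14, 3.14].

### API

Orientations are given as a unit quaternion [w, x, y, z].
In Python, from workcell import r gives the robot as it stands.
- The arm moves only by the shell command python3 -m jog 'ROWS' [FORCE]. ROWS is JSON, a list of rows, each a list of 7 numbers: the shift along the world's x, y, z in m, then the turn, a rotation vector about the world's x, y, z in degrees, then the opening, from 0 (shut) to 1 (fully open). A call has 1 to 8 rows; each row is the pose to reach, as a shift and turn from the pose commanded when the call began; what a row does not reach only later rows make up. A row lasts 1/12 s, in which the tool goes at most 41.7 mm and 7.16 degrees, less where a joint would pass 70% of its speed; a pose out of reach is approached as far as the arm can. A call with a gripper value outside its range is refused whole. The fingers move at their own pace and stop on an object; FORCE is the grip in N (left out, the last holds). Time passes only in rows, so rows that repeat a pose let the fingers close. It gives the time, the measured TCP pose, the force, the opening and the grip force at its end, in the units of the state.
- r.sense(): the state, without advancing time (a new reading comes with each control period).
- r.snapshot(name): name is "scene" or "top" or "wrist"; returns a dict with "color" (480x640x3 uint8, red, green, blue), "fx", "fy", "cx", "cy" (pixels), "k1" (the pictures are not rectified: a ray, as slopes to the right and down, at radius r is drawn at 1 + k1 r^2 times it, then the intrinsics apply), "R" (3x3) and "t" (3): a world point X has camera coordinates R X + t. Camera axes: x right, y down, z forward; pixel columns grow to the right and rows downward; lengths in m; the calibration is good to about 2 mm. A picture is of the moment at which its call begins. There is no depth.
- r.close_job(): hands the job in; it is judged then, once.
Trained networks look in the newest picture that a camera, given by its name, has taken for a name from the list of things; names that differ only in an ending like _2 or _b are one class to them, and where a whole thing is asked for, a point or a joint stands for the part that bears it (a point fixed in the world has none). Each returns a list of dicts, best first, with "score" (0 to 1); they miss things now and then, are a little off and sometimes report something else, mostly with a low value. They report only what shows in the picture. A call takes as long as a camera call. They do not tell look-alikes from the thing itself.
- r.boxes_of(thing, camera): "bbox" ([centre column, centre row, width, height] in pixels, round what is visible of it).
- r.regions_of(thing, camera): "pixels" (480x640 bool, what is visible of it) and "bbox" ([centre column, centre row, width, height] in pixels, round what is visible of it).
The state is a dict: "time": time; "joint_pos": joint angles; "qd": joint speeds; "joint_efforts": joint torques, N m; "eef_pos": TCP position; "tcp_rot": TCP orientation; "contact_force": force on the tool from outside, world axes, zero at the start; "ft_torque": the same for the moment, N m; "grip_width": opening from 0.0 (shut) to 1.0 (fully open); "finger_force": force on a finger pad.
Only numpy, scipy, OpenCV 4.12 (cv2) and the standard library are available. Lean on these libraries where they do the work, as an engineer would, in place of code of your own. Each camera call takes 0.05 s, during which the arm holds its last target. There are 200 camera calls.

### The job

Get the stone cast at the front of the bench ready for surveying: set it down flat among the locating pins of the surveyor's sliding stage, which waits at its loading end, and let go of it. Then draw the plunger knob, slide the stage to the left under the spindle and let the plunger drop fully home in the round working hole, so that the stage is locked there with the cast still in its nest. Find the hole gently by feel, without ramming the plunger pin against the steel strip, and do not disturb the small things standing nearby.

Things in the scene. Friction and masses are not known exactly. Their poses are not given: they have to be found in the camera images.
- cast: loose stone cast of a dental arch, at the front of the bench, 0.11 to 0.22 kg, 62 (x) x 69 (y) x 35 mm. Origin: centre of its underside, z up, x towards its flat back (x = 29). The front is blunt (x = -30); the sides run out from 36 mm wide at the front to 69 mm wide near the back. Grip it across x at mid-width, low on the 14 mm high base; the teeth above are narrower.
- surveyor: fixed grey surveying stand, base 222 x 266 mm. Origin on the bench under its centre; x to the rear, y to the left (the stage slides along y), z up. Behind left (x 90, y 92) a column 250 mm high carries an arm to a spindle at x 30, y 45, whose thin rod ends 101 mm above the bench; the arm's underside is 172 mm up.
- nest (a point): middle of the cast's nest on the stage's flat top, 54 mm above the bench; rides with the stage, axes as the surveyor's. A seated cast has its origin here and its axes parallel. Six upright locating pins, 8 mm thick, 10 mm high, coned tops, stand round its outline with 2 mm play; 36 mm are free for a finger between the two rear ones, 55 mm between the two front ones.
- knob (a point): middle of the black plunger knob, 82 mm above the bench when home; rides with stage and plunger. 26 mm diameter, 22 mm high, narrower neck below; its top is 10 mm over this point, the stage top 28 mm under it when home. Stands 105 mm in front of the nest. Take it from above, fingers to its left and right. Spring: 6 N when home, 9 N drawn.
- stage (a joint): slide of the stage along the surveyor's y, in m: 0 = loading end (start), limit 0.105. Its guides and the riding pin drag with 3 to 6 N. Under the knob lies a flat steel index strip: a long slot lets the pin down at the loading end; past joint 0.035 it is plain up to the one round hole, somewhere between 0.073 and 0.097: the strip is clamped through slots, its exact place differs each time.
- plunger (a joint): lift of knob and pin against the spring, in m: 0 = fully home (the pin 9 mm deep in slot or hole), about 0.008 = the pin's tip rides on the strip, 0.012 = drawn to its stop. Let go, the pin presses on it with 9 N and slides easily; it drops into the round hole by itself when it passes over it slowly (under about 30 mm/s), and the stage then stops dead.
- pin: plunger pin under the knob, 8 mm thick with a round tip, below the stage; the hole is 10 mm wide. Origin on the pin's axis, at bench height when home. More than 30 N between pin and strip counts as ramming it; a seated pin is felt by the stage stopping under a push of 7 to 12 N. A finger that meets the resting knob fast (over about 30 mm/s) also gives a knock of some 12 N, which is not the hole.
- dappen_dish: small glass dish with a waist, 33 mm wide, 23 mm high; bystander, leave it alone. Origin under its centre.
- dropper_bottle: small white dropper bottle, 27 mm wide, 28 mm high; bystander, leave it alone. Origin under its centre.
- bur_block: aluminium block with nine burs, 42 x 65 x 47 mm; bystander, leave it alone. Origin under its centre.
Mind the look-alikes: they are no part of the job. What is shaped like the cast but pink, purple or turquoise is not meant.

How it is judged:
On the way, in this order (a step that is already met when the one before it is completed fails the run):
1. the cast sits flat in the nest, released, with the stage at its loading end and the plunger down (horizontal distance between cast and nest below 0.004 m and z of cast in the frame of nest between -0.003 and 0.003 m and angle between cast's own z axis and vertical below 0.06 rad and angle between the x axis of cast and the x axis of nest, either way round below 0.12 rad and contact force between the fingers and cast below 0.1 N and value of joint stage below 0.03 m and value of joint plunger below 0.003 m), for 0.2 s.
2. the plunger is drawn clear of the slot and the stage has left its loading end (value of joint plunger above 0.0075 m and value of joint stage above 0.022 m), for 0.05 s.
At the end, for the whole second after the job is handed in: The plunger is home in the round working hole (within 1.5 mm of fully down, stage between 70 and 100 mm of its travel) and the cast sits flat and still in the nest: within 4 mm of its middle, within 3 mm of its height, turned by less than 0.12 rad and tilted by less than 0.06 rad (horizontal distance between cast and nest below 0.004 m and z of cast in the frame of nest between -0.003 and 0.003 m and angle between cast's own z axis and vertical below 0.06 rad and angle between the x axis of cast and the x axis of nest, either way round below 0.12 rad and value of joint plunger below 0.0015 m and value of joint stage between 0.07 and 0.1 m and linear speed of cast below 0.01 m/s); the robot touches nothing.
It fails at once if the plunger pin is rammed against the strip with more than 30 N (contact force between pin and anything else above 30 N).
It fails at once if the dappen dish is moved by more than 15 mm or tipped (distance of dappen_dish from where it was at the start of the episode above 0.015 m or angle between dappen_dish's own z axis and vertical above 0.3 rad).
It fails at once if the dropper bottle is moved by more than 15 mm or tipped (distance of dropper_bottle from where it was at the start of the episode above 0.015 m or angle between dropper_bottle's own z axis and vertical above 0.3 rad).
It fails at once if the bur block is moved by more than 15 mm or tipped (distance of bur_block from where it was at the start of the episode above 0.015 m or angle between bur_block's own z axis and vertical above 0.3 rad).
It also fails if it takes over 67 s, if anything falls off the work surface, if the arm or the gripper's body presses on something with over 40 N, if the wrist force passes 120 N, or if a joint passes its speed limit or range.

## Working session

There is one attempt and no reset: what is moved stays moved. The work goes in short steps, Python scripts to look and compute and a shell command to move; the robot and the scene stay as the last step left them, time stands still between calls to the robot, and variables do not carry over. Pictures are saved under pics/ and viewed, at most 10 in all, crops included, and the job is handed in when it is done.

```bash
mkdir -p pics; ls; python3 - <<'E'
from workcell import r
import cv2,numpy as np
print(r.nose_length,r.sense())
ims=[]
for c in ("scene","top"):
    s=r.snapshot(c); print(c,s["fx"],s["fy"],s["cx"],s["cy"],s["k1"],np.round(s["R"],3).tolist(),np.round(s["t"],3).tolist())
    cv2.imwrite(f"pics/{c}0.png",s["color"][:,:,::-1])
    for n in ("cast","surveyor","nest","knob","dappen_dish","dropper_bottle","bur_block"):
        print(n,[(np.round(b["bbox"]).tolist(),round(b["score"],2)) for b in r.boxes_of(n,c)[:4]])
E
```

```text
pics
0.1992 {'time': 0.0, 'joint_pos': array([ 1.06490475e+00,  8.79856450e-02,  1.37226914e+00, -2.09801275e-05,
        1.68360068e+00, -1.03075727e-01]), 'qd': array([-3.68140329e-04,  3.14033841e-04,  1.62135655e-03, -4.52020335e-04,
       -6.45971568e-05, -9.00089080e-06]), 'joint_efforts': array([-1.94896602e-03, -3.40201414e+01, -3.02411163e+01,  7.15942704e-02,
        3.34008748e-02, -1.68980737e-04]), 'eef_pos': array([0.2155473 , 0.50588443, 0.40347938]), 'tcp_rot': array([-3.29250470e-04,  2.00050010e-01,  9.79785034e-01, -1.08248706e-03]), 'contact_force': array([-0.25892341, -0.40048991, -0.69992814]), 'ft_torque': array([-0.00143245,  0.02083531,  0.04267262]), 'finger_force': 0.0, 'grip_width': 1.0045786105444234}
scene 616.1650288684795 616.1650288684795 312.9046085048208 246.40439909670422 0.032547432890130026 [[0.924, -0.382, 0.018], [-0.281, -0.71, -0.646], [0.259, 0.592, -0.763]] [-0.477, 0.125, 1.489]
cast [([321.0, 293.0, 29.0, 30.0], 0.96), ([286.0, 252.0, 30.0, 31.0], 0.83), ([330.0, 407.0, 37.0, 32.0], 0.83), ([300.0, 334.0, 34.0, 31.0], 0.67)]
surveyor [([
[... 255 characters left out ...]
], 0.78), ([326.0, 235.0, 17.0, 13.0], 0.3)]
top 555.372436747355 555.372436747355 318.86150230300666 237.35379736813843 -0.007422916681452139 [[0.025, -1.0, 0.003], [-0.977, -0.025, -0.213], [0.213, 0.002, -0.977]] [-0.101, 0.483, 1.185]
cast [([294.0, 267.0, 32.0, 32.0], 0.93), ([483.0, 297.0, 29.0, 30.0], 0.89), ([355.0, 250.0, 31.0, 32.0], 0.67), ([395.0, 292.0, 33.0, 35.0], 0.6)]
surveyor [([160.0, 195.0, 137.0, 143.0], 0.94)]
nest [([186.0, 215.0, 57.0, 74.0], 0.86)]
knob [([176.0, 242.0, 8.0, 11.0], 0.45)]
dappen_dish [([285.0, 212.0, 13.0, 18.0], 0.68), ([183.0, 214.0, 55.0, 74.0], 0.17)]
dropper_bottle [([311.0, 211.0, 8.0, 11.0], 0.5)]
bur_block [([281.0, 185.0, 34.0, 22.0], 0.94)]
```

```bash
python3 - <<'E'
import cv2
a=cv2.imread("pics/top0.png")[110:340,80:530]; cv2.imwrite("pics/top0c.png",cv2.resize(a,(800,409),interpolation=cv2.INTER_CUBIC))
E
```

```text
(no output)
```

View pics/scene0.png

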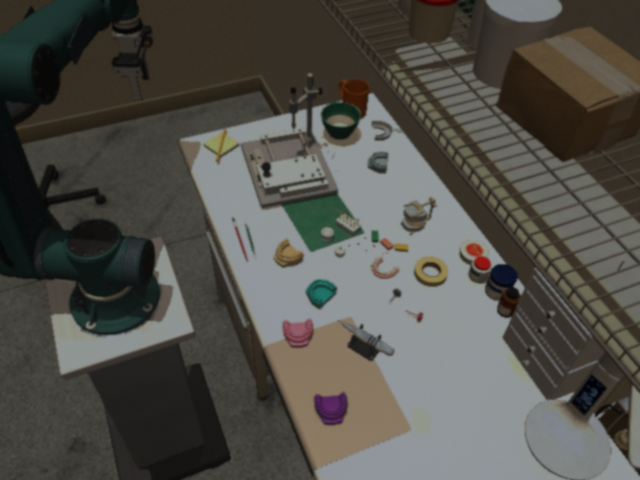

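View pics/top0c.png

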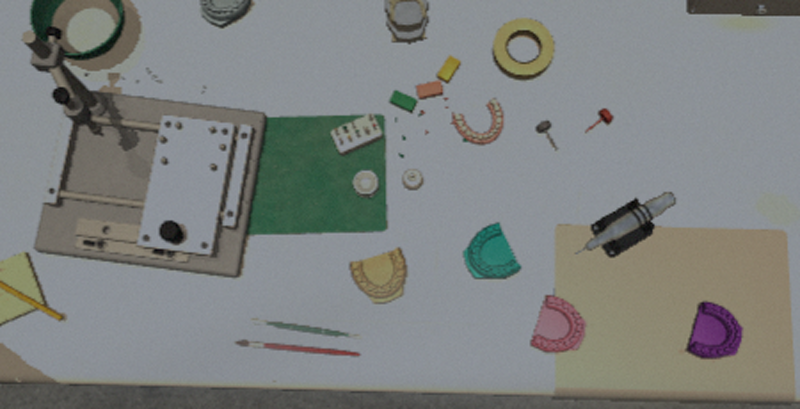

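The top view (tan cast at about 294,267 in the full picture) shows these candidates:
- tan cast at (294,267)
- turquoise at (355,250)
- pink at (395,292)
- purple at (483,297)
- grey casts at the rear, around (205,115)

I choose the tan stone-coloured one at the front, and will check it in a close crop. The surveyor is at (160,195) with the knob at about (176,240).

```bash
cat > h.py <<'E'
from workcell import r
import numpy as np, cv2
def ray(s,px):
    K=np.array([[s["fx"],0,s["cx"]],[0,s["fy"],s["cy"]],[0,0,1]])
    p=cv2.undistortPoints(np.array(px,float).reshape(-1,1,2),K,np.array([s["k1"],0,0,0.]))[:,0]
    R=np.array(s["R"]);t=np.array(s["t"])
    return -R.T@t,np.c_[p,np.ones(len(p))]@R
def world(s,px,z):
    c,d=ray(s,px); return c+d*((z-c[2])/d[:,2])[:,None]
def proj(s,X):
    K=np.array([[s["fx"],0,s["cx"]],[0,s["fy"],s["cy"]],[0,0,1]])
    return cv2.projectPoints(np.array(X,float).reshape(-1,1,3),cv2.Rodrigues(np.array(s["R"]))[0],np.array(s["t"],float),K,np.array([s["k1"],0,0,0.]))[0][:,0]
E
python3 - <<'E'
from h import *
s=r.snapshot("top")
px=[(294,267),(355,250),(176,241),(285,212),(311,211),(281,185)]
for p,z in zip(px,[.015,.015,.085,.01,.014,.03]): print(p,world(s,[p],z).round(3))
# surveyor base corners (crop coords -> px)
c=np.array([(75,93),(265,112),(240,276),(37,250)])*450/800+[80,110]
print(world(s,c,.02).round(3))
w=r.snapshot("wrist");print({k:np.round(w[k],3).tolist() for k in w if k!="color"}, (-np.array(w["R"]).T@w["t"]).round(3))
a=s["color"][235:300,260:330,::-1];cv2.imwrite("pics/castc.png",cv2.resize(a,None,fx=8,fy=8,interpolation=cv2.INTER_CUBIC))
E
```

```text
(294, 267) [[ 0.423 -0.034  0.015]]
(355, 250) [[ 0.466 -0.172  0.015]]
(176, 241) [[0.462 0.22  0.085]]
(285, 212) [[ 0.553 -0.008  0.01 ]]
(311, 211) [[ 0.556 -0.069  0.014]]
(281, 185) [[0.612 0.002 0.03 ]]
[[0.661 0.379 0.02 ]
 [0.642 0.126 0.02 ]
 [0.422 0.144 0.02 ]
 [0.449 0.406 0.02 ]]
{'fx': 370.319, 'fy': 370.319, 'cx': 320.071, 'cy': 242.486, 'k1': -0.061, 'R': [[0.391, 0.92, 0.0], [0.886, -0.377, 0.271], [0.249, -0.106, -0.963]], 't': [-0.55, -0.029, 0.392]} [0.143 0.537 0.385]
```

View pics/castc.png

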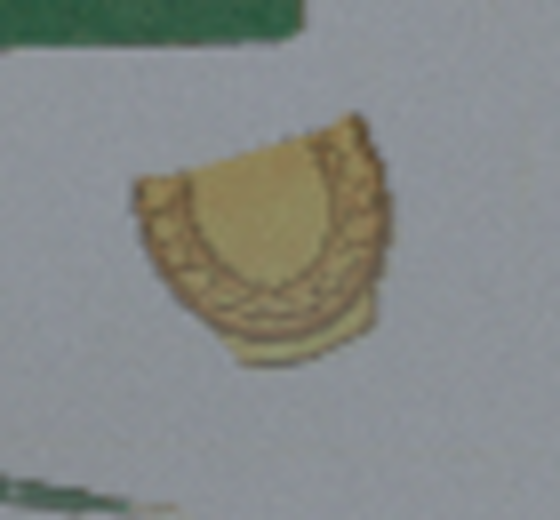

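The crop shows the tan stone cast (crop centre about 260,240). Its flat back faces +x and it is yawed about +17°. Its colour and place at the front match the description. Next I move the wrist camera over it.

```bash
python3 -m jog '[[0.205,-0.54,-0.1,0,0,-50,1],[0.205,-0.54,-0.1,0,0,-50,1],[0.205,-0.54,-0.1,0,0,-50,1],[0.205,-0.54,-0.1,0,0,-50,1],[0.205,-0.54,-0.1,0,0,-50,1],[0.205,-0.54,-0.1,0,0,-50,1],[0.205,-0.54,-0.1,0,0,-50,1],[0.205,-0.54,-0.1,0,0,-50,1]]'
```

```text
time: 1.57
eef_pos: [0.3321, 0.1971, 0.3478]
tcp_rot: [0.0, 0.597, 0.802, 0.001]
contact_force: [0.6, -0.1, -0.7]
grip_width: 1.003
finger_force: 0.0
```

```bash
python3 -m jog '[[0.088,-0.231,-0.04,0,0,0,1],[0.088,-0.231,-0.04,0,0,0,1],[0.088,-0.231,-0.04,0,0,0,1],[0.088,-0.231,-0.04,0,0,0,1],[0.088,-0.231,-0.04,0,0,0,1],[0.088,-0.231,-0.04,0,0,0,1],[0.088,-0.231,-0.04,0,0,0,1],[0.088,-0.231,-0.04,0,0,0,1]]'; python3 - <<'E'
from h import *
s=r.snapshot("wrist"); cv2.imwrite("pics/w1.png",s["color"][:,:,::-1])
g=r.regions_of("cast","wrist")
for a in g[:3]:
    m=a["pixels"].astype(np.uint8);print(a["score"],a["bbox"])
m=g[0]["pixels"].astype(np.uint8)
c=max(cv2.findContours(m,0,2)[0],key=cv2.contourArea)[:,0]
np.save("c1.npy",c)
p=cv2.approxPolyDP(c,3,True)[:,0]; 
for q,w in zip(p,world(s,p,.007)): print(q,w[:2].round(4))
print((-np.array(s["R"]).T@s["t"]).round(3))
E
```

```text
time: 2.23
eef_pos: [0.4204, -0.0339, 0.3074]
tcp_rot: [-0.001, 0.597, 0.802, -0.0]
contact_force: [-0.1, -0.1, 0.2]
grip_width: 1.001
finger_force: 0.0
0.86 [204.3, 448.1, 80.0, 58.8]
0.7 [330.0, 247.7, 82.3, 88.7]
0.67 [320.1, 403.3, 81.3, 80.2]
[179 418] [ 0.3426 -0.2344]
[167 437] [ 0.3352 -0.2606]
[166 470] [ 0.3405 -0.3027]
[177 474] [ 0.352  -0.3043]
[229 475] [ 0.4021 -0.2887]
[241 458] [ 0.4087 -0.2634]
[242 438] [ 0.4042 -0.239 ]
[204 417] [ 0.3649 -0.2259]
[0.397 0.042 0.288]
```

View pics/w1.png

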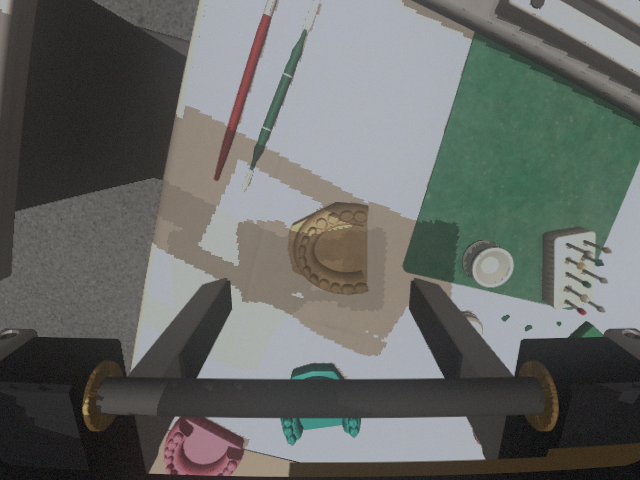

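The wrist view shows the tan cast at (330,248), with its back edge vertical at column 367, so the tool is aligned with it. Dappen dish at (490,263), dropper bottle at (470,322), bur block at (575,270). The detector's first hit was the pink cast, so I use hit 2.

```bash
python3 - <<'E'
from h import *
s=r.snapshot("wrist"); g=r.regions_of("cast","wrist")
a=min(g,key=lambda a:abs(a["bbox"][0]-330)+abs(a["bbox"][1]-248)); m=a["pixels"].astype(np.uint8); print(a["bbox"])
rows=np.arange(205,296,6)
L=[];Rr=[]
for v in rows:
    u=np.flatnonzero(m[v]); 
    if len(u): L.append((u[0],v));Rr.append((u[-1]+1,v))
print(L);print(Rr)
st=r.sense(); q=st["tcp_rot"]; ty=2*np.array([q[1]*q[2]-q[0]*q[3],0]); 
from scipy.spatial.transform import Rotation as Ro
T=Ro.from_quat([q[1],q[2],q[3],q[0]]).as_matrix(); print(T.round(3), st["eef_pos"])
for z in (0,.007,.014,.02,.03):
    wl=(world(s,L,z)-st["eef_pos"])@T; wr=(world(s,Rr,z)-st["eef_pos"])@T
    print(z,"front toolxy",wl[::3,:2].round(4).tolist(),"\n back",wr[::3,:2].round(4).tolist())
u,v=np.nonzero(m)[::-1]; e=[(u[v==v.min()].mean(),v.min()),(u[v==v.max()].mean(),v.max())]
for z in (.007,.014,.03): print(z,((world(s,e,z)-st["eef_pos"])@T)[:,:2].round(4).tolist())
E
```

```text
[328.8, 250.1, 81.3, 93.0]
[(np.int64(336), np.int64(205)), (np.int64(322), np.int64(211)), (np.int64(308), np.int64(217)), (np.int64(297), np.int64(223)), (np.int64(291), np.int64(229)), (np.int64(290), np.int64(235)), (np.int64(289), np.int64(241)), (np.int64(288), np.int64(247)), (np.int64(288), np.int64(253)), (np.int64(290), np.int64(259)), (np.int64(291), np.int64(265)), (np.int64(292), np.int64(271)), (np.int64(302), np.int64(277)), (np.int64(309), np.int64(283)), (np.int64(318), np.int64(289)), (np.int64(333), np.int64(295))]
[(np.int64(356), np.int64(205)), (np.int64(369), np.int64(211)), (np.int64(368), np.int64(217)), (np.int64(367), np.int64(223)), (np.int64(368), np.int64(229)), (np.int64(368), np.int64(235)), (np.int64(367), np.int64(241)), (np.int64(366), np.int64(247)), (np.int64(366), np.int64(253)), (np.int64(366), np.int64(259)), (np.int64(367), np.int64(265)), (np.int64(367), np.int64(271)), (np.int64(366), np.int64(277)), (np.int64(365), np.int64(283)), (np.int64(366), np.int64(289)), (np.int64(362), np.int64(295))]
[[-0.293  0.956  0.001]
 [ 0.956  0.293  0.   ]
[... 750 characters left out ...]
23, 0.0357], [-0.0122, 0.0354], [-0.0272, 0.0359], [-0.0427, 0.0332]]
0.02 front toolxy [[0.0314, 0.0113], [0.0179, -0.0175], [0.0041, -0.0238], [-0.0101, -0.0234], [-0.0248, -0.0145], [-0.0399, 0.0096]] 
 back [[0.0314, 0.0259], [0.0179, 0.0344], [0.004, 0.0349], [-0.0103, 0.0346], [-0.0249, 0.0351], [-0.04, 0.0324]]
0.03 front toolxy [[0.0331, 0.0108], [0.0202, -0.0169], [0.0069, -0.0229], [-0.0069, -0.0225], [-0.021, -0.0139], [-0.0355, 0.0093]] 
 back [[0.0331, 0.025], [0.0201, 0.0331], [0.0067, 0.0336], [-0.007, 0.0333], [-0.0211, 0.0337], [-0.0356, 0.0312]]
0.007 [[0.0291, 0.0173], [-0.0475, 0.0217]]
0.014 [[0.0303, 0.0168], [-0.0444, 0.0211]]
0.03 [[0.0331, 0.0158], [-0.0372, 0.0199]]
```

```bash
python3 -m jog '[[0.022,-0.053,-0.04,14.3,4.4,0,1],[0.022,-0.053,-0.04,14.3,4.4,0,1],[0.022,-0.053,-0.04,14.3,4.4,0,1],[0.022,-0.053,-0.04,14.3,4.4,0,1],[0.022,-0.053,-0.04,14.3,4.4,0,1],[0.022,-0.053,-0.04,14.3,4.4,0,1],[0.022,-0.053,-0.04,14.3,4.4,0,1]]'; python3 - <<'E'
from h import *
from scipy.spatial.transform import Rotation as Ro
st=r.sense();q=st["tcp_rot"];T=Ro.from_quat([q[1],q[2],q[3],q[0]]).as_matrix();print(st["eef_pos"],T.round(3))
C=np.array([.4271,-.0354,.008]);print("to go",(C-.1962*T[:,2]-st["eef_pos"]).round(4))
s=r.snapshot("wrist"); g=r.regions_of("cast","wrist"); print([a["bbox"] for a in g])
y=np.radians(17);X=np.array([np.cos(y),np.sin(y),0]);Y=np.array([-np.sin(y),np.cos(y),0]);O=np.array([.4271,-.0354,0])
P=[O+X*a+Y*b+[0,0,c] for a,b,c in [(-.03,.018,.014),(-.03,-.018,.014),(.029,.0,.014),(.02,.0345,.007),(.02,-.0345,.014)]]
im=s["color"][:,:,::-1].copy()
for p in proj(s,P): cv2.circle(im,tuple(int(x) for x in p.round()),2,(0,0,255),-1)
cv2.imwrite("pics/w2.png",im[100:400,150:550])
E
```

```text
time: 3.02
eef_pos: [0.4421, -0.0837, 0.2693]
tcp_rot: [-0.103, 0.589, 0.798, 0.077]
contact_force: [0.1, 0.4, -0.4]
grip_width: 0.997
finger_force: 0.0
[ 0.4420693  -0.08371246  0.26930986] [[-0.284  0.956 -0.074]
 [ 0.924  0.293  0.245]
 [ 0.256  0.001 -0.967]]
to go [-0.0005  0.0003 -0.0716]
[[305.4, 449.4, 90.9, 51.1], [319.8, 279.9, 88.8, 101.9]]
```

View pics/w2.png

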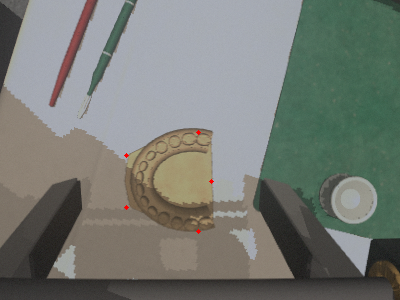

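The model points fall on the cast outline (front corners at crop 126,156 and 126,208; back middle at 211,181), so the fit holds. I descend and grip.

```bash
python3 -m jog '[[0,0,-0.03,0,0,0,1],[0,0,-0.055,0,0,0,1],[0,0,-0.071,0,0,0,1],[0,0,-0.071,0,0,0,1],[0,0,-0.071,0,0,0,1]]' 15; python3 -m jog '[[0,0,0,0,0,0,0.55],[0,0,0,0,0,0,0.5],[0,0,0,0,0,0,0.5],[0,0,0,0,0,0,0.5],[0,0,0,0,0,0,0.5],[0,0,0,0,0,0,0.5],[0,0,0,0,0,0,0.5],[0,0,0,0,0,0,0.5]]' 25
```

```text
time: 3.53
eef_pos: [0.442, -0.0847, 0.1969]
tcp_rot: [-0.105, 0.59, 0.797, 0.077]
contact_force: [-0.4, 0.9, 0.1]
grip_width: 1.001
finger_force: 0.0
time: 4.2
eef_pos: [0.4422, -0.0851, 0.1971]
tcp_rot: [-0.105, 0.59, 0.797, 0.077]
contact_force: [-0.5, -0.5, 2.7]
grip_width: 0.633
finger_force: 25.0
```

```bash
python3 -m jog '[[0,0,0.015,0,0,0,0.5],[0,0,0.04,0,0,0,0.5],[0,0,0.075,0,0,0,0.5],[0.03,0.03,0.11,0,0,-5,0.5],[0.055,0.06,0.12,0,0,-11,0.5],[0.08,0.09,0.12,0,0,-17,0.5],[0.107,0.125,0.12,0,0,-23,0.5],[0.107,0.134,0.12,0,0,-23,0.5]]'; python3 -m jog '[[0,0,0,0,0,0,0.5],[0,0,0,0,0,0,0.5]]';  python3 - <<'E'
from h import *
from scipy.spatial.transform import Rotation as Ro
st=r.sense();q=st["tcp_rot"];T=Ro.from_quat([q[1],q[2],q[3],q[0]]).as_matrix();print(st["eef_pos"],T.round(3),st["grip_width"])
s=r.snapshot("wrist"); cv2.imwrite("pics/w3.png",s["color"][:,:,::-1]); print((-np.array(s["R"]).T@s["t"]).round(3))
np.savez("w3.npz",**s,eef=st["eef_pos"],T=T)
for n in("nest","knob","cast"): print(n,[(np.round(b["bbox"]).tolist(),round(b["score"],2)) for b in r.boxes_of(n,"wrist")[:3]])
E
```

```text
time: 4.87
eef_pos: [0.5513, 0.0518, 0.317]
tcp_rot: [-0.087, 0.738, 0.662, 0.098]
contact_force: [-0.1, -0.6, -1.6]
grip_width: 0.635
finger_force: 25.0
time: 5.03
eef_pos: [0.549, 0.0498, 0.3155]
tcp_rot: [-0.088, 0.737, 0.664, 0.095]
contact_force: [-0.0, -0.5, -2.3]
grip_width: 0.633
finger_force: 25.0
[0.54903005 0.04976399 0.31549388] [[ 0.101  0.995  0.023]
 [ 0.961 -0.103  0.256]
 [ 0.257 -0.003 -0.966]] 0.632503102995784
[0.557 0.131 0.317]
nest [([272.0, 123.0, 258.0, 134.0], 0.73)]
knob [([164.0, 108.0, 38.0, 47.0], 0.66)]
cast [([324.0, 296.0, 123.0, 147.0], 0.77)]
```

View pics/w3.png

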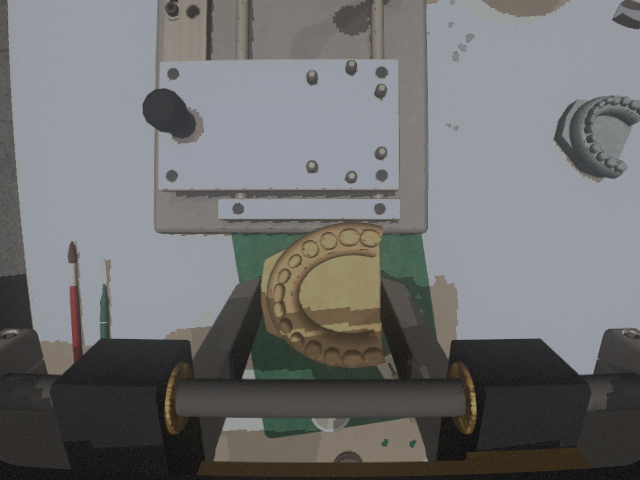

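The wrist view shows the held cast at (324,296). The stage has pins at (312,76), (351,67), (381,91), (381,153), (351,177) and (312,167), the knob at (164,108), and the stage edges parallel to the picture axes.

```bash
python3 - <<'E'
from h import *
d=np.load("w3.npz");s={k:d[k] for k in d.files}; T=s["T"]; eef=s["eef"]
hsv=cv2.cvtColor(s["color"],cv2.COLOR_RGB2HSV); gray=cv2.cvtColor(s["color"],cv2.COLOR_RGB2GRAY)
pins=[]
for c in [(312,76),(351,67),(381,91),(381,153),(351,177),(312,167)]:
    x0,y0=c[0]-10,c[1]-11; w=gray[y0:y0+22,x0:x0+20].astype(float); bg=np.median(w); m=(w<bg-20).astype(np.uint8)
    n,l,st,ce=cv2.connectedComponentsWithStats(m); ok=[i for i in range(1,n)]
    i=max(ok,key=lambda i:st[i][4]-3*np.hypot(*(ce[i]-[10,11]))); pins.append(ce[i]+[x0,y0]); print(pins[-1].round(1),st[i])
P=world(s,pins,.059); print((P[:,:2]).round(4).tolist())
yv=(P[0]-P[5])+(P[1]-P[4])+(P[2]-P[3]); yv/=np.linalg.norm(yv); xv=np.array([yv[1],-yv[0],0]); print("yaw",np.degrees(np.arctan2(xv[1],xv[0])))
print("local",np.c_[(P-P[0])@xv,(P-P[0])@yv].round(4).tolist())
kt=world(s,[(163,108.5)],.092)[0]; print("knob",kt, "rel",(kt-P.mean(0))@xv,(kt-P.mean(0))@yv)
e=world(s,[(160,62),(160,189),(398,189),(398,60)],.054);print("plate",np.c_[(e-P[0])@xv,(e-P[0])@yv].round(4).tolist())
print("tool y yaw",np.degrees(np.arctan2(T[1,1],T[0,1])))
E
```

```text
[311.8  77.7] [  4   5  12  16 144]
[350.7  68. ] [  4   4  12  16 130]
[380.2  91.6] [  3   4  14  17 148]
[380.2 153.2] [  3   4  13  14 122]
[350.8 177.3] [  4   5  13  13 113]
[311.8 166.6] [  4   4  13  14 119]
[[0.5621, 0.2427], [0.5899, 0.2468], [0.6087, 0.2281], [0.6041, 0.1849], [0.5819, 0.1702], [0.5557, 0.1804]]
yaw -5.9597656403237105
local [[0.0, 0.0], [0.0273, 0.007], [0.0479, -0.0097], [0.0478, -0.0532], [0.0273, -0.07], [0.0001, -0.0627]]
knob [0.46821473 0.21984238 0.092     ] rel -0.11601280202097612 -0.0010647093777899283
plate [[-0.1104, 0.0152], [-0.1091, -0.0773], [0.0613, -0.0775], [0.0617, 0.0155]]
tool y yaw -5.924791903238818
```

```bash
python3 - <<'E'
from h import *
d=np.load("w3.npz");s={k:d[k] for k in d.files}; eef=s["eef"]
y=np.radians(-5.92);xv=np.array([np.cos(y),np.sin(y),0]);yv=np.array([-np.sin(y),np.cos(y),0])
O=eef+.0005*xv+.0519*yv-[0,0,.1971]; print(O)
P=[(-.03,.018,.014),(-.03,-.018,.014),(-.03,0,.0),(.029,0,.014),(.029,0,.02),(.02,.0345,0),(.02,.0345,.014),(.02,-.0345,.014)]
for p,q in zip(P,proj(s,[O+xv*a+yv*b+[0,0,c] for a,b,c in P])): print(p,q.round(1))
# row profile of tan colour front edge
hsv=cv2.cvtColor(s["color"],cv2.COLOR_RGB2HSV); m=((hsv[...,1]>70)&(hsv[...,0]>12)&(hsv[...,0]<32)).astype(np.uint8)
for v in range(215,380,8):
    u=np.flatnonzero(m[v,240:400]); print(v,u.min()+240 if len(u) else None,u.max()+240 if len(u) else None,end="; ")
E
python3 -m jog '[[0.006,0.036,0,0,0,0,0.5],[0.012,0.07,0,0,0,0,0.5],[0.0174,0.1,0,0,0,0,0.5],[0.0174,0.1087,0,0,0,0,0.5],[0.0174,0.1087,0,0,0,0,0.5],[0.0174,0.1087,0,0,0,0,0.5],[0.0174,0.1087,0,0,0,0,0.5]]'
```

```text
[0.55488033 0.10133563 0.11839388]
(-0.03, 0.018, 0.014) [262.7 260.2]
(-0.03, -0.018, 0.014) [263.  331.8]
(-0.03, 0, 0.0) [266.9 292. ]
(0.029, 0, 0.014) [380.7 296.3]
(0.029, 0, 0.02) [382.7 298.2]
(0.02, 0.0345, 0) [360. 228.]
(0.02, 0.0345, 0.014) [363.  227.2]
(0.02, -0.0345, 0.014) [362.4 364.3]
215 None None; 223 349 357; 231 313 381; 239 299 380; 247 289 378; 255 273 378; 263 264 379; 271 263 379; 279 262 380; 287 261 380; 295 261 380; 303 261 385; 311 262 383; 319 264 390; 327 266 398; 335 275 398; 343 289 392; 351 298 391; 359 313 384; 367 344 360; 375 None None; time: 5.82
eef_pos: [0.5665, 0.1561, 0.3167]
tcp_rot: [-0.087, 0.738, 0.662, 0.096]
contact_force: [-0.0, 0.2, -1.8]
grip_width: 0.636
finger_force: 25.0
```

```bash
python3 -m jog '[[0,0,0,0,0,0,0.5],[0,0,0,0,0,0,0.5]]'; python3 - <<'E'
from h import *
print(r.sense()["eef_pos"])
s=r.snapshot("wrist");print((-np.array(s["R"]).T@s["t"]).round(4)); cv2.imwrite("pics/w4.png",s["color"][:,:,::-1])
print(r.sense()["eef_pos"])
E
```

```text
time: 5.98
eef_pos: [0.5666, 0.1562, 0.3169]
tcp_rot: [-0.087, 0.738, 0.662, 0.097]
contact_force: [-0.2, -0.5, -2.3]
grip_width: 0.634
finger_force: 25.0
[0.56661973 0.15624407 0.31689338]
[0.575  0.2371 0.3183]
[0.56662574 0.15646024 0.31691727]
```

View pics/w4.png

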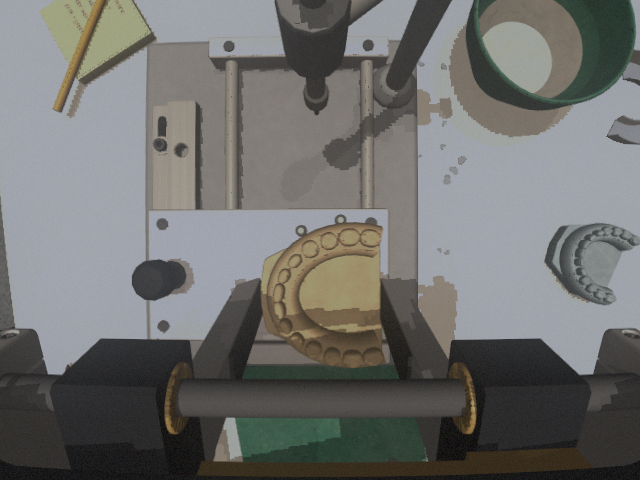

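The wrist view shows the held cast above the stage, with two left pins visible at (301,230) and (340,219). The knob is at (156,279) and the round hole in the strip at (182,150).

```bash
python3 - <<'E'
from h import *
s=r.snapshot("wrist"); 
P=np.array([[0.5621,0.2427,.059],[0.5899,0.2468,.059]]); print(proj(s,P).round(1), proj(s,P+[0,0,.005]).round(1))
yaw=np.radians(-5.96);xv=np.array([np.cos(yaw),np.sin(yaw),0]);yv=np.array([-np.sin(yaw),np.cos(yaw),0])
k=world(s,[(155,279)],.092)[0]; k2=np.array([.5723,.2101,0])-.105*xv
print(k,k2)
for z in (.025,.03,.035,.04,.045): h=world(s,[(181.5,150)],z)[0]; print(z,h.round(4),"y",((h-k2)@yv).round(4),"x",((h-k2)@xv).round(4))
E
```

```text
[[300.9 232.1]
 [339.8 222. ]] [[300.5 232. ]
 [340.2 221.7]]
[0.47051726 0.2228611  0.092     ] [0.46786756 0.22100258 0.        ]
0.025 [0.4723 0.319  0.025 ] y 0.0979 x -0.0057
0.03 [0.4741 0.3176 0.03  ] y 0.0967 x -0.0038
0.035 [0.4758 0.3162 0.035 ] y 0.0955 x -0.002
0.04 [0.4776 0.3148 0.04  ] y 0.0943 x -0.0001
0.045 [0.4793 0.3134 0.045 ] y 0.0931 x 0.0018
```

```bash
python3 -m jog '[[0,0.003,-0.02,0,0,0,0.5],[0,0.003,-0.038,0,0,0,0.5],[0,0.003,-0.046,0,0,0,0.5],[0,0.003,-0.046,0,0,0,0.5],[0,0.003,-0.046,0,0,0,0.5],[0,0.003,-0.046,0,0,0,0.5]]'; python3 - <<'E'
from h import *
s=r.snapshot("wrist"); eef=r.sense()["eef_pos"]; print(eef)
cv2.imwrite("pics/w5.png",cv2.resize(s["color"][150:400,200:450,::-1],(600,600),interpolation=cv2.INTER_CUBIC))
np.savez("w5.npz",**s,eef=eef)
P=np.array([[0.5621,0.2427],[0.5899,0.2468],[0.6087,0.2281],[0.6041,0.1849],[0.5819,0.1702],[0.5557,0.1804]])
print(proj(s,np.c_[P,np.full(6,.062)]).round(1))
y=np.radians(-5.92);xv=np.array([np.cos(y),np.sin(y),0]);yv=np.array([-np.sin(y),np.cos(y),0])
O=eef+.0005*xv+.0519*yv-[0,0,.1971]; print(O)
E
```

```text
time: 6.58
eef_pos: [0.567, 0.1606, 0.2721]
tcp_rot: [-0.087, 0.737, 0.663, 0.097]
contact_force: [-0.3, -0.2, -2.2]
grip_width: 0.636
finger_force: 25.0
[0.56708158 0.16061817 0.27238285]
[[296.2 238.3]
 [343.9 226.1]
 [379.9 255.1]
 [379.5 330.5]
 [343.8 359.6]
 [296.8 347.1]]
[0.57293187 0.21218981 0.07528285]
```

View pics/w5.png

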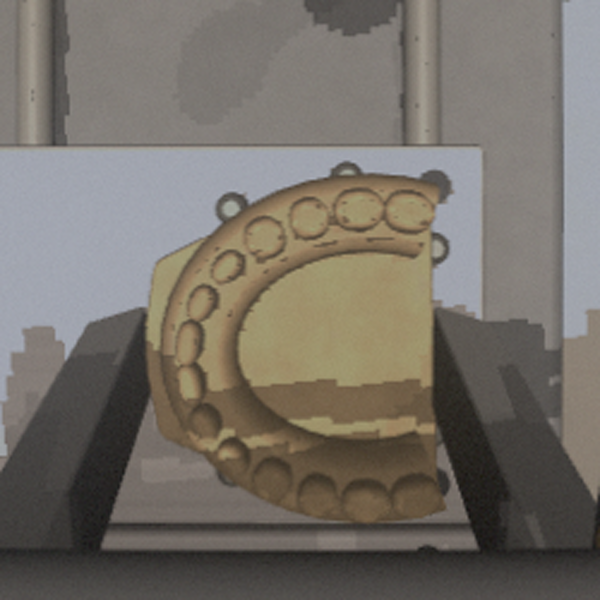

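The crop shows the cast centred over its pins:
- front-left pin at (232,207), side-left at (345,172), rear-left at (437,248)
- cast front edge at column 148, back at column 432

Alignment is within about 1 mm, so I lower slowly.

```bash
python3 -m jog '[[0,-0.0005,-0.005,0,0,0,0.5],[0,-0.0005,-0.009,0,0,0,0.5],[0,-0.0005,-0.012,0,0,0,0.5],[0,-0.0005,-0.014,0,0,0,0.5],[0,-0.0005,-0.014,0,0,0,0.5]]'; python3 -m jog '[[0,0,-0.002,0,0,0,0.5],[0,0,-0.004,0,0,0,0.5],[0,0,-0.0055,0,0,0,0.5],[0,0,-0.0055,0,0,0,0.5],[0,0,-0.0055,0,0,0,0.5]]'
```

```text
time: 7.05
eef_pos: [0.5663, 0.16, 0.256]
tcp_rot: [-0.088, 0.737, 0.663, 0.096]
contact_force: [0.4, -0.1, -2.2]
grip_width: 0.631
finger_force: 25.0
time: 7.47
eef_pos: [0.5667, 0.1599, 0.2513]
tcp_rot: [-0.087, 0.737, 0.663, 0.097]
contact_force: [-0.2, -1.1, -2.0]
grip_width: 0.637
finger_force: 25.0
```

```bash
python3 -m jog '[[0,0,-0.0005,0,0,0,0.5],[0,0,-0.001,0,0,0,0.5],[0,0,-0.001,0,0,0,0.5]]'; python3 -m jog '[[0,0,0,0,0,0,0.66],[0,0,0,0,0,0,0.7],[0,0,0,0,0,0,0.75],[0,0,0,0,0,0,0.85],[0,0,0,0,0,0,0.95],[0,0,0,0,0,0,1],[0,0,0,0,0,0,1]]'
```

```text
time: 7.72
eef_pos: [0.5667, 0.1603, 0.2511]
tcp_rot: [-0.087, 0.737, 0.663, 0.097]
contact_force: [-0.7, -2.4, 1.9]
grip_width: 0.631
finger_force: 25.0
time: 8.3
eef_pos: [0.5666, 0.1602, 0.2503]
tcp_rot: [-0.087, 0.737, 0.663, 0.097]
contact_force: [0.7, -0.3, -0.7]
grip_width: 0.986
finger_force: 0.0
```

```bash
python3 -m jog '[[0,0,0.015,0,0,0,1],[0,0,0.04,0,0,0,1],[0,0,0.075,0,0,0,1],[0,0,0.1,0,0,0,1],[0,-0.01,0.11,0,0,0,1],[0,-0.01,0.11,0,0,0,1],[0,-0.01,0.11,0,0,0,1]]'; python3 - <<'E'
from h import *
s=r.snapshot("wrist"); print(r.sense()["eef_pos"],r.sense()["contact_force"])
cv2.imwrite("pics/w6.png",s["color"][:,:,::-1]); np.savez("w6.npz",**s)
E
```

```text
time: 8.88
eef_pos: [0.5665, 0.1494, 0.3598]
tcp_rot: [-0.087, 0.738, 0.663, 0.096]
contact_force: [-0.7, 0.0, -0.7]
grip_width: 1.002
finger_force: 0.0
[0.5663046  0.14958122 0.35827057] [ 0.13040885 -0.50575232  0.69021166]
```

View pics/w6.png

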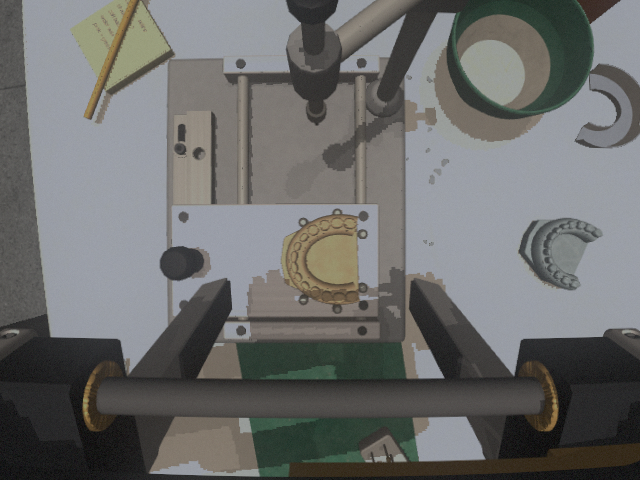

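The cast sits among all six pins around (325,260). Knob at (180,263), hole at (198,153). Next I untilt and turn over the knob.

```bash
python3 -m jog '[[-0.03,0.02,0,-7,0.7,0,1],[-0.06,0.045,0,-14.9,1.55,0,1],[-0.098,0.073,0,-14.9,1.55,0,1],[-0.098,0.073,0,-14.9,1.55,0,1],[-0.098,0.073,0,-14.9,1.55,0,1]]'; python3 -m jog '[[0,0,0,0,0,45,1],[0,0,0,0,0,45,1],[0,0,0,0,0,45,1],[0,0,0,0,0,45,1],[0,0,0,0,0,45,1],[0,0,0,0,0,45,1],[0,0,0,0,0,45,1]]';  python3 -m jog '[[0,0,0,0,0,45,1],[0,0,0,0,0,45,1],[0,0,0,0,0,45,1],[0,0,0,0,0,45,1],[0,0,0,0,0,45,1],[0,0,0,0,0,45,1],[0,0,0,0,0,45,1],[0,0,0,0,0,45,1]]'; python3 - <<'E'
from h import *
from scipy.spatial.transform import Rotation as Ro
st=r.sense();q=st["tcp_rot"];T=Ro.from_quat([q[1],q[2],q[3],q[0]]).as_matrix();print(st["eef_pos"],T.round(3),"yaw y",np.degrees(np.arctan2(T[1,1],T[0,1])))
s=r.snapshot("wrist"); np.savez("w7.npz",**s)
cv2.imwrite("pics/w7.png",s["color"][:,:,::-1])
print([(b["bbox"],b["score"]) for b in r.boxes_of("knob","wrist")])
d=np.load("w6.npz")
for nm,c,(x,y) in (("w6",d,(180,263)),("w7",s,proj(s,[[.468,.222,.092]])[0].astype(int))):
    g=cv2.cvtColor(c["color"],cv2.COLOR_RGB2GRAY)[max(y-45,0):y+45,max(x-45,0):x+45]
    h=cv2.HoughCircles(cv2.medianBlur(g,3),cv2.HOUGH_GRADIENT,1,20,param1=80,param2=12,minRadius=12,maxRadius=32)
    if h is not None:
        for a in h[0][:3]: p=(a[0]+max(x-45,0),a[1]+max(y-45,0)); print(nm,p,a[2],world(c,[p],.092).round(4))
E
```

```text
time: 9.35
eef_pos: [0.4666, 0.2245, 0.3579]
tcp_rot: [-0.001, 0.742, 0.67, -0.002]
contact_force: [0.4, -0.6, 0.3]
grip_width: 1.0
finger_force: 0.0
time: 9.93
eef_pos: [0.4697, 0.2219, 0.3584]
tcp_rot: [-0.001, 0.43, 0.903, -0.001]
contact_force: [-0.5, 0.1, -0.2]
grip_width: 1.001
finger_force: 0.0
time: 10.6
eef_pos: [0.4696, 0.222, 0.3585]
tcp_rot: [-0.001, 0.054, 0.999, -0.001]
contact_force: [0.7, -0.2, 0.5]
grip_width: 1.004
finger_force: 0.0
[0.46960555 0.221952   0.35852122] [[-0.994  0.107 -0.002]
 [ 0.107  0.994 -0.001]
 [ 0.002 -0.002 -1.   ]] yaw y 83.83612191875545
[([321.5, 246.8, 34.8, 37.0], 0.84), ([324.6, 295.6, 119.7, 164.2], 0.46)]
w6 (np.float32(177.5), np.float32(261.5)) 18.8 [[0.4688 0.224  0.092 ]]
w7 (np.float64(320.5), np.float64(247.5)) 19.0 [[0.4632 0.2227 0.092 ]]
```

```bash
python3 -m jog '[[-0.0025,0.001,-0.03,0,0,0,1],[-0.0025,0.001,-0.06,0,0,0,1],[-0.0025,0.001,-0.083,0,0,0,1],[-0.0025,0.001,-0.095,0,0,0,1],[-0.0025,0.001,-0.095,0,0,0,1],[-0.0025,0.001,-0.095,0,0,0,1]]'; python3 -m jog '[[0,0,0,0,0,0,0.6],[0,0,0,0,0,0,0.5],[0,0,0,0,0,0,0.42],[0,0,0,0,0,0,0.36],[0,0,0,0,0,0,0.32],[0,0,0,0,0,0,0.29],[0,0,0,0,0,0,0.26],[0,0,0,0,0,0,0.2]]' 5; python3 -m jog '[[0,0,0,0,0,0,0.2],[0,0,0,0,0,0,0.2],[0,0,0,0,0,0,0.2],[0,0,0,0,0,0,0.2]]' 5
```

```text
time: 11.2
eef_pos: [0.4663, 0.2239, 0.2652]
tcp_rot: [-0.0, 0.053, 0.999, -0.0]
contact_force: [-0.2, -0.3, 0.3]
grip_width: 1.0
finger_force: 0.0
time: 11.87
eef_pos: [0.4661, 0.2241, 0.2654]
tcp_rot: [0.0, 0.053, 0.999, -0.0]
contact_force: [-0.0, -0.6, 0.4]
grip_width: 0.472
finger_force: 0.0
time: 12.2
eef_pos: [0.466, 0.2239, 0.2653]
tcp_rot: [0.0, 0.053, 0.999, -0.001]
contact_force: [-0.5, -1.3, 0.2]
grip_width: 0.274
finger_force: 5.0
```

```bash
python3 -m jog '[[0,0,0,0,0,0,0.2],[0,0,0,0,0,0,0.2],[0,0,0.003,0,0,0,0.2],[0,0,0.006,0,0,0,0.2],[0,0,0.009,0,0,0,0.2],[0,0,0.0115,0,0,0,0.2],[0,0,0.0115,0,0,0,0.2],[0,0,0.0115,0,0,0,0.2]]' 45
```

```text
time: 12.87
eef_pos: [0.466, 0.224, 0.2764]
tcp_rot: [-0.0, 0.053, 0.999, -0.0]
contact_force: [3.0, -0.7, -8.6]
grip_width: 0.258
finger_force: 45.0
```

```bash
python3 -m jog '[[0.0002,0.002,0,0,0,0,0.2],[0.0006,0.006,0,0,0,0,0.2],[0.0012,0.012,0,0,0,0,0.2],[0.0019,0.018,0,0,0,0,0.2],[0.0025,0.024,0,0,0,0,0.2],[0.0031,0.03,0,0,0,0,0.2]]'; python3 -m jog '[[0.0006,0.006,0,0,0,0,0.2],[0.0012,0.012,0,0,0,0,0.2],[0.0019,0.018,0,0,0,0,0.2],[0.0023,0.022,0,0,0,0,0.2],[0.0025,0.024,0,0,0,0,0.2],[0.0025,0.024,0,0,0,0,0.2]]'
```

```text
time: 13.37
eef_pos: [0.4691, 0.254, 0.2764]
tcp_rot: [-0.0, 0.053, 0.999, -0.001]
contact_force: [2.5, -4.3, -8.9]
grip_width: 0.257
finger_force: 45.0
time: 13.87
eef_pos: [0.4717, 0.2787, 0.2765]
tcp_rot: [0.0, 0.053, 0.999, 0.0]
contact_force: [3.2, -0.7, -8.9]
grip_width: 0.258
finger_force: 45.0
```

```bash
python3 -m jog '[[0,0,-0.001,0,0,0,0.2],[0,0,-0.002,0,0,0,0.2],[0,0,-0.003,0,0,0,0.2],[0,0,-0.003,0,0,0,0.2]]'; python3 -m jog '[[0,0,0,0,0,0,0.3],[0,0,0,0,0,0,0.32],[0,0,0,0,0,0,0.32],[0,0,0,0,0,0,0.32]]' 5
```

```text
time: 14.2
eef_pos: [0.4716, 0.2784, 0.2741]
tcp_rot: [0.0, 0.053, 0.999, 0.001]
contact_force: [2.0, 0.8, -7.9]
grip_width: 0.259
finger_force: 45.0
time: 14.53
eef_pos: [0.4719, 0.2783, 0.2753]
tcp_rot: [0.001, 0.053, 0.999, 0.001]
contact_force: [0.3, -0.9, -0.0]
grip_width: 0.317
finger_force: 0.0
```

```bash
python3 -m jog '[[0.0001,0.001,0,0,0,0,0.32],[0.0002,0.002,0,0,0,0,0.32],[0.0003,0.003,0,0,0,0,0.32],[0.0004,0.004,0,0,0,0,0.32],[0.0005,0.005,0,0,0,0,0.32],[0.0006,0.006,0,0,0,0,0.32],[0.0008,0.0075,0,0,0,0,0.32],[0.0009,0.009,0,0,0,0,0.32]]'; python3 -m jog '[[0.0002,0.0015,0,0,0,0,0.32],[0.0003,0.003,0,0,0,0,0.32],[0.0005,0.0045,0,0,0,0,0.32],[0.0006,0.006,0,0,0,0,0.32],[0.0008,0.0075,0,0,0,0,0.32],[0.0009,0.009,0,0,0,0,0.32]]'
```

```text
time: 15.2
eef_pos: [0.4726, 0.2851, 0.2737]
tcp_rot: [-0.0, 0.053, 0.999, -0.004]
contact_force: [-1.4, -10.5, 3.1]
grip_width: 0.348
finger_force: 5.0
time: 15.7
eef_pos: [0.4735, 0.294, 0.2736]
tcp_rot: [-0.0, 0.054, 0.999, -0.004]
contact_force: [-0.7, -8.9, 3.6]
grip_width: 0.533
finger_force: 5.0
```

```bash
python3 - <<'E'
from h import *
st=r.sense();print(st["eef_pos"],st["contact_force"],st["grip_width"])
yv=np.array([.1038,.9946,0]);k0=np.array([.4675,.2235,0])
for c in("wrist","top","scene"):
    s=r.snapshot(c); 
    for n in("knob","nest"):
        for b in r.boxes_of(n,c)[:2]: 
            w=[world(s,[b["bbox"][:2]],z)[0] for z in (.082,.09)]; print(c,n,np.round(b["bbox"],1),round(b["score"],2),[x.round(4)[:2].tolist() for x in w],((w[1]-k0)@yv).round(4))
    cv2.imwrite(f"pics/z_{c}.png",s["color"][:,:,::-1])
d=np.load("w6.npz");
for z in(.036,.04,.044): print("hole w6",z,((world(d,[(198.5,153.5)],z)[0]-k0)@yv).round(4))
E
```

```text
[0.47353867 0.29395386 0.27363417] [-0.69846328 -8.86058903  3.59165675] 0.5331473786822086
wrist knob [294.1 308.3  50.5  60. ] 0.75 [[0.4761, 0.2789], [0.4723, 0.28]] 0.0567
wrist nest [299.2 353.3 164.8 214.6] 0.62 [[0.5024, 0.2783], [0.4974, 0.2794]] 0.0587
top nest [164.5 213.1  47.6  75.4] 0.72 [[0.5248, 0.2508], [0.5227, 0.2485]] 0.0306
scene nest [287.4 157.9  64.1  38.5] 0.9 [[0.5354, 0.2336], [0.5323, 0.2251]] 0.0083
hole w6 0.036 0.0926
hole w6 0.04 0.0917
hole w6 0.044 0.0908
```

```bash
python3 -m jog '[[0,0,0,0,0,0,0.53],[0,0,0,0,0,0,0.53],[0.0001,0.001,0,0,0,0,0.53],[0.0002,0.002,0,0,0,0,0.53],[0.0003,0.003,0,0,0,0,0.53],[0.0004,0.004,0,0,0,0,0.53]]' 7
```

```text
time: 16.65
eef_pos: [0.4739, 0.2985, 0.2736]
tcp_rot: [-0.0, 0.053, 0.999, -0.003]
contact_force: [-1.6, -9.6, 3.1]
grip_width: 0.526
finger_force: 4.4
```

```bash
python3 -m jog '[[0.0001,0.001,0,0,0,0,0.53],[0.0002,0.002,0,0,0,0,0.53],[0.0003,0.003,0,0,0,0,0.53],[0.0004,0.004,0,0,0,0,0.53],[0.0005,0.005,0,0,0,0,0.53],[0.0006,0.006,0,0,0,0,0.53],[0.0007,0.007,0,0,0,0,0.53],[0.0008,0.008,0,0,0,0,0.53]]';python3 -m jog '[[0.0001,0.001,0,0,0,0,0.53],[0.0002,0.002,0,0,0,0,0.53],[0.0003,0.003,0,0,0,0,0.53],[0.0004,0.004,0,0,0,0,0.53],[0.0005,0.005,0,0,0,0,0.53],[0.0006,0.006,0,0,0,0,0.53]]'
```

```text
time: 17.32
eef_pos: [0.4748, 0.3063, 0.2736]
tcp_rot: [-0.0, 0.053, 0.999, -0.004]
contact_force: [-1.1, -10.3, 3.7]
grip_width: 0.534
finger_force: 4.6
time: 17.82
eef_pos: [0.4754, 0.3129, 0.2737]
tcp_rot: [0.0, 0.053, 0.999, -0.002]
contact_force: [0.2, -7.4, 1.9]
grip_width: 0.533
finger_force: 3.5
```

```bash
python3 -m jog '[[0.0001,0.001,0,0,0,0,0.53],[0.0002,0.002,0,0,0,0,0.53],[0.0003,0.003,0,0,0,0,0.53],[0.0004,0.004,0,0,0,0,0.53]]'
```

```text
time: 18.15
eef_pos: [0.4758, 0.3172, 0.2737]
tcp_rot: [0.0, 0.053, 0.999, -0.002]
contact_force: [-1.6, -6.7, 3.0]
grip_width: 0.529
finger_force: 3.5
```

```bash
python3 -m jog '[[0.0001,0.001,0,0,0,0,0.53],[0.0002,0.002,0,0,0,0,0.53],[0.0003,0.003,0,0,0,0,0.53],[0.0004,0.004,0,0,0,0,0.53]]'
```

```text
time: 18.48
eef_pos: [0.4762, 0.3212, 0.2737]
tcp_rot: [0.0, 0.053, 0.999, -0.002]
contact_force: [-1.1, -7.2, 2.8]
grip_width: 0.536
finger_force: 3.6
```

```bash
python3 -m jog '[[0.0001,0.001,0,0,0,0,0.53],[0.0002,0.002,0,0,0,0,0.53],[0.0003,0.003,0,0,0,0,0.53]]'
```

```text
time: 18.73
eef_pos: [0.4763, 0.325, 0.2733]
tcp_rot: [-0.0, 0.053, 0.999, -0.0]
contact_force: [0.9, -1.1, 1.2]
grip_width: 0.531
finger_force: 1.2
```

```bash
python3 -m jog '[[0.0001,0.001,0,0,0,0,0.53],[0.0002,0.002,0,0,0,0,0.53]]'
```

```text
time: 18.9
eef_pos: [0.4765, 0.3275, 0.2735]
tcp_rot: [-0.0, 0.053, 0.999, 0.0]
contact_force: [-0.1, -1.4, -1.5]
grip_width: 0.532
finger_force: 1.0
```

```bash
python3 -m jog '[[0.0001,0.0007,0,0,0,0,0.53],[0.0001,0.0014,0,0,0,0,0.53]]'
```

```text
time: 19.07
eef_pos: [0.4766, 0.3288, 0.2735]
tcp_rot: [0.0, 0.053, 0.999, 0.0]
contact_force: [0.0, -1.1, -1.7]
grip_width: 0.534
finger_force: 0.9
```

```bash
python3 -m jog '[[0.0001,0.0007,0,0,0,0,0.53],[0.0001,0.0014,0,0,0,0,0.53]]'
```

```text
time: 19.23
eef_pos: [0.4767, 0.3297, 0.2735]
tcp_rot: [-0.0, 0.053, 0.999, -0.001]
contact_force: [-0.5, -4.5, -1.5]
grip_width: 0.53
finger_force: 2.2
```

```bash
python3 -m jog '[[0,0.0005,0,0,0,0,0.53],[0.0001,0.001,0,0,0,0,0.53]]'
```

```text
time: 19.4
eef_pos: [0.4768, 0.3302, 0.2734]
tcp_rot: [-0.0, 0.053, 0.999, -0.002]
contact_force: [0.0, -5.9, -0.3]
grip_width: 0.531
finger_force: 3.2
```

```bash
python3 - <<'E'
from h import *
k0=np.array([.4675,.2235,0]);yv=np.array([.1038,.9946,0])
s=r.snapshot("wrist"); st=r.sense(); print(st["eef_pos"],st["contact_force"],st["grip_width"]); 
for b in r.boxes_of("knob","wrist")[:2]:
    w=world(s,[b["bbox"][:2]],.082)[0]; print(np.round(b["bbox"],1),b["score"],w.round(4),(w-k0)@yv)
cv2.imwrite("pics/w8.png",s["color"][:,:,::-1])
E
```

```text
[0.47683139 0.33018791 0.27343197] [-1.14218989 -6.68254976 -1.18551491] 0.53057766105483
[296.5 301.6  49.   57.5] 0.93 [0.4758 0.3178 0.082 ] 0.09469926279834891
[297.4 353.1 166.2 214.1] 0.15 [0.5054 0.3146 0.082 ] 0.09456408222382541
```

View pics/w8.png

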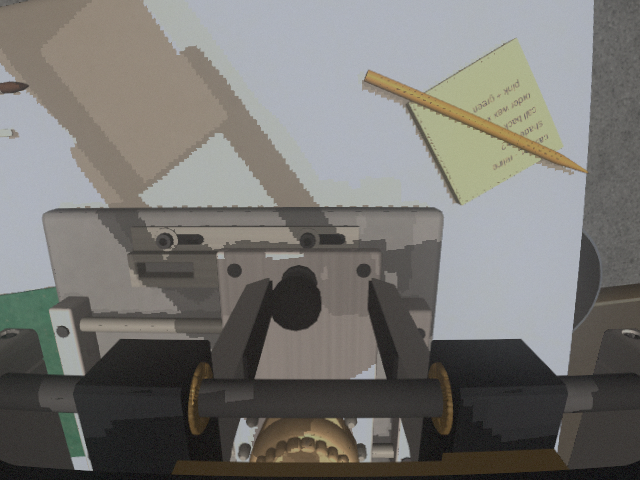

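The view shows the knob at (297,302), with its box shrunk from 50.5×60 to 49×57.5. That fits a drop to home height, with the cast still nested at (300,440). I confirm with a small push.

```bash
python3 -m jog '[[0,0.0005,0,0,0,0,0.53],[0.0001,0.001,0,0,0,0,0.53],[0.0001,0.0015,0,0,0,0,0.53]]'
```

```text
time: 19.75
eef_pos: [0.4769, 0.3309, 0.2733]
tcp_rot: [-0.0, 0.053, 0.999, -0.003]
contact_force: [-0.7, -9.5, -0.3]
grip_width: 0.531
finger_force: 4.6
```

```bash
python3 -m jog '[[0,0.0005,0,0,0,0,0.53],[0.0001,0.001,0,0,0,0,0.53],[0.0001,0.0015,0,0,0,0,0.53]]'
```

```text
time: 20.0
eef_pos: [0.4771, 0.3316, 0.2732]
tcp_rot: [-0.001, 0.054, 0.999, -0.004]
contact_force: [-1.4, -12.1, 0.8]
grip_width: 0.529
finger_force: 6.0
```

```bash
python3 -m jog '[[0,-0.003,0,0,0,0,0.53],[0,-0.006,0,0,0,0,0.6],[0,-0.009,0,0,0,0,0.8],[0,-0.012,0,0,0,0,1],[0,-0.012,0,0,0,0,1],[0,-0.012,0.01,0,0,0,1],[0,-0.012,0.03,0,0,0,1],[0,-0.012,0.06,0,0,0,1]]'; python3 -m jog '[[0,0,0.03,0,0,0,1],[-0.03,-0.04,0.06,0,0,0,1],[-0.04,-0.08,0.06,0,0,0,1],[-0.04,-0.1,0.06,0,0,0,1],[-0.04,-0.1,0.06,0,0,0,1]]'; python3 - <<'E'
from h import *
from scipy.spatial.transform import Rotation as Ro
k0=np.array([.4675,.2235,0]);yv=np.array([.1038,.9946,0])
for c in("wrist","top","scene"):
    s=r.snapshot(c)
    for n in("knob","cast","nest"):
        for b in r.boxes_of(n,c)[:2]:
            w=world(s,[b["bbox"][:2]],.082 if n=="knob" else .065)[0]; print(c,n,np.round(b["bbox"],1),round(b["score"],2),w.round(4),((w-k0)@yv).round(4))
    np.savez("f_"+c+".npz",**s); cv2.imwrite("pics/f_"+c+".png",s["color"][:,:,::-1])
E
```

```text
time: 20.67
eef_pos: [0.4764, 0.3219, 0.332]
tcp_rot: [-0.003, 0.053, 0.999, -0.001]
contact_force: [-0.0, 0.5, -0.0]
grip_width: 0.982
finger_force: 0.0
time: 21.08
eef_pos: [0.4362, 0.2187, 0.3969]
tcp_rot: [0.003, 0.055, 0.998, -0.0]
contact_force: [-0.1, 0.3, -0.4]
grip_width: 1.001
finger_force: 0.0
wrist knob [440.5 267.1  28.3  34.5] 0.63 [0.4746 0.3177 0.082 ] 0.0945
wrist cast [416.2 357.1  54.4  44.1] 0.86 [0.5721 0.2981 0.065 ] 0.085
wrist cast [  5.5 279.2   7.9  38.8] 0.73 [ 0.4503 -0.0834  0.065 ] -0.307
wrist nest [427.4 307.9 108.  142.1] 0.7 [0.5204 0.3101 0.065 ] 0.0916
top cast [150.1 192.1  24.1  21.9] 0.83 [0.5769 0.2922 0.065 ] 0.0796
top cast [481.5 294.6  26.7  33.1] 0.61 [ 0.3656 -0.4432  0.065 ] -0.6736
top nest [153.7 192.6  39.   41.8] 0.73 [0.5759 0.284  0.065 ] 0.0714
scene cast [331.2 407.   34.8  33.2] 0.96 [ 0.3563 -0.4811  0.065 ] -0.7124
scene cast [295.4 141.4  26.   27.4] 0.87 [0.5888 0.3091 0.065 ] 0.0978
scene nest [282.2 148.8  67.2  33.2] 0.59 [0.5421 0.2928 0.065 ] 0.0767
```

```bash
python3 - <<'E'
from h import *
def tri(o):
    A=np.zeros((3,3));b=np.zeros(3)
    for c,d in o:
        d=d[0]/np.linalg.norm(d[0]);M=np.eye(3)-np.outer(d,d);A+=M;b+=M@c
    return np.linalg.solve(A,b)
f=np.load("f_wrist.npz")
s=r.snapshot("wrist"); b=[x["bbox"][:2] for x in r.boxes_of("knob","wrist")]; print(b)
# w8 was taken with the tool at known pose; rebuild its camera from the rigid tool offset
from scipy.spatial.transform import Rotation as Ro
st=r.sense(); q=st["tcp_rot"];T=Ro.from_quat([q[1],q[2],q[3],q[0]]).as_matrix()
Rc=np.array(s["R"])@T; tc=np.array(s["R"])@st["eef_pos"]+s["t"]
q8=[-0.0,.053,.9985,-.001];T8=Ro.from_quat([q8[1],q8[2],q8[3],q8[0]]).as_matrix(); R8=Rc@T8.T; t8=tc-R8@np.array([.4768,.3302,.2734])
s8=dict(s); s8["R"]=R8; s8["t"]=t8
print("knob",tri([ray(s8,[(296.5,301.6)]),ray(s,[b[0]])]))
w7=np.load("w7.npz"); w6=np.load("w6.npz"); print("ref start",tri([ray(w7,[(321.5,246.8)]),ray(w6,[(180,263)])]))
a=s["color"][220:440,340:540,::-1]; cv2.imwrite("pics/last.png",cv2.resize(a,(545,600),interpolation=cv2.INTER_CUBIC))
E
```

```text
[[436.9, 270.6]]
knob [0.4761084  0.31804928 0.08014508]
ref start [0.46610537 0.22275326 0.08049271]
```

```bash
python3 -c "
from workcell import r
print(r.close_job())"
```

```text
the job is handed in; nothing more can be done
None
```

The cast was set down and released in the nest, the stage slid to about 95 mm, and the plunger fell home in the working hole at about its starting height. The stage held against a 12 N push, and I handed the job in; no verdict came back.

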